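Tip two watch cases out of the spring-return tray

TASK

Lay the loose watch case flat in the rear end of the tipping tray, behind the one already in it, and let go. Then push the tray's side tab down with the fingertips until the tray lands on its stop, press it there firmly but gently (about 12 N, never over 20) for a second and until both cases have slid into the catch dish; ease the tray back up to level with the fingers still on the tab, so that it does not snap back, and leave everything else on the bench alone.

Things in the scene. Friction and masses are not known exactly. Their poses are not given: they have to be found in the camera images.
- case_a_mid (a point): Centre (half-way up) of the loose steel watch case that starts on the bench at the right: a ring-shaped case 46x45 mm and 14 mm thick with lugs, 34 g, lying flat. Its x axis is the direction across the plain band, where it is 42 mm wide and is best gripped; z is up.
- case_b_mid (a point): Centre (half-way up) of a second, like steel watch case (46x45x14 mm, 34 g), which already lies flat in the tray, near the hinge.
- tray (a joint): Tilt of the tray about its hinge pin, rad: 0 = level, held there by a return spring; grows as the tab is pushed down and the mouth sinks. Free travel takes 2 to 5 N at the tab; somewhere between 0.28 and 0.53 rad it lands on a rubber stop of unknown height, where the push rises by 4 to 8 N per further mm. Let go, it flies back and slams.
- tray_load (a point): Point on the tray's floor amid its rear loading end, moving with the tray; x points along it to the open mouth, z up. The tray is 64 mm wide inside, walls 18 mm over its floor; rear wall 55 mm behind this point, hinge 92 and mouth 202 mm ahead. Level floor: 95 mm up. The case in it starts 75 to 110 mm ahead; a case laid flat within 30 mm of this point has room. They slide from 0.17 to 0.28 rad.
- press_tab (a point): Centre of the upper face of the press tab, moving with the tray: a flat dark steel plate, 44 mm along the tray and 43 mm across, that sticks out of the tray's edge on the robot's side, beside the mouth. Axes as tray_load; 92 mm from the hinge pin along the tray. The tray's side wall is 25 mm away on +y and stands 17 mm above it. Level, this face is 96 mm above the bench.
- dish (a point): Centre of the inner floor of the open grey plastic catch dish, part of the fixed stand, before and below the tray's mouth; x points away from the mouth, z up. Inside 157 mm along x and 104 mm across; walls 28 mm above its floor (16 mm on the tray's side); the floor is 4 mm above the bench.
- loupe: Bystander, leave alone: black eye loupe, 32 mm across, 28 high; origin at the centre of its underside.
- felt_cone: Bystander, leave alone: grey felt cone standing upright, 30 mm across, 48 high; origin at the centre of its underside.
- powder_jar: Bystander, leave alone: white jar with red lid, 57 mm across, 64 high; origin at the centre of its underside.
- paste_tin: Bystander, leave alone: round tin, 69 mm across, 28 high; origin at the centre of its underside.
- compound_green: Bystander, leave alone: bar of green and white polishing compound, 95x35x27 mm; origin at the centre of its underside.
- case_a: The loose watch case of case_a_mid; origin at the centre of its underside, 7 mm below that point.
- case_b: The watch case of case_b_mid; origin at the centre of its underside, 7 mm below that point.
- stand: Grey stand, fixed to the bench, that carries the dark steel tipping tray (hinge pin 85 mm up, along the stand's y), the rubber stop under the tray and, before its mouth, the grey plastic catch dish. Origin on the bench under the hinge pin; x points along the tray to its open mouth and the dish, z up.
Not all that is in view belongs to the job. What is shaped like the case_a but brown or turquoise is not meant.

How it is judged (in metres and radians):
On the way, in this order (a step that is already met when the one before it is completed fails the run):
1. the loose case lies flat in the tray's rear end, let go, the tray still level (x of case_a_mid in the frame of tray_load between -0.045 and 0.042 m and y of case_a_mid in the frame of tray_load between -0.03 and 0.03 m and z of case_a_mid in the frame of tray_load between 0.002 and 0.012 m and contact force between the fingers and case_a below 0.05 N and value of joint tray below 0.06 rad), for 0.2 s.
2. the fingers press the tipped tray onto its stop with 8 to 20 N for half a second (value of joint tray above 0.27 rad and contact force between the fingers and stand above 8 N), for 0.5 s.
At the end, for the whole second after the job is handed in: Both watch cases lie still inside the catch dish (centres inside its walls, no more than 40 mm above its floor) and the tray is back level (within 0.03 rad) (x of case_a_mid in the frame of dish between -0.078 and 0.078 m and y of case_a_mid in the frame of dish between -0.052 and 0.052 m and z of each of case_a_mid, case_b_mid in the frame of dish below 0.04 m and linear speed of each of case_a, case_b below 0.02 m/s and x of case_b_mid in the frame of dish between -0.078 and 0.078 m and y of case_b_mid in the frame of dish between -0.052 and 0.052 m and value of joint tray below 0.03 rad and velocity of joint tray below 0.05 rad/s); the robot touches nothing.
It fails at once if the tray is pressed with more than 20 N (contact force between the fingers and stand above 20 N).
It fails at once if the tray is let snap back (faster than 2 rad/s) (velocity of joint tray below -2 rad/s).
It fails at once if a bystander is disturbed (moved over 30 mm) (distance of any of loupe, felt_cone, powder_jar, paste_tin, compound_green from where it was at the start of the episode above 0.03 m).
It also fails if it takes over 54 s, if anything falls off the work surface, if the arm or the gripper's body presses on something with over 40 N, if the wrist force passes 120 N, or if a joint passes its speed limit or range.

ROBOT

A 7-joint arm with a two-finger parallel gripper is mounted at the origin on a cart in front of the work surface, level with it; the furniture and walls round the work are solid. World frame = base frame: x ahead of the robot, y to its left, z up, the work surface at z = 0. Lengths are in mm, angles in rad, forces in N, time in s.
With the tool pointing down it reaches from about 400 to 875 mm from the base axis. Payload 6.5 kg.
Tool frame: the origin (TCP) lies on the mounting face of the last link; the fingertips stand 173 mm ahead of it and the grasp point (between the pads) lies 155 mm ahead of it; z points along the fingers, y is the line along which they close (so a half turn about z gives the same grasp; the last joint's range is limited). The gripper opens to 85 mm and grips with 20 to 120 N. Pads are 22 mm wide; open, the fingers measure 114 mm over their backs; the gripper's body (76 mm by 85 mm) begins 54 mm behind the grasp point. The pads swing forward as they close: fully open they stand 13 mm farther back than shut.
Start: joints at [-1.338, 0.536, -0.004, 1.538, 0.003, 1.067, -0.071], TCP at [191.333, 621.194, 404.69] pointing down, gripper open.
Joint ranges: [-2.7, 2.7], [-0.37, 2.16], [-1.27, 1.26], [0.24, 2.4], [-1.31, 4.45], [0.19, 1.91], [-2.76, 2.76]. Speed limits (rad/s): [2.39, 2.39, 3.14, 3.14, 3.14, 3.14, 3.14].

INTERFACE

Orientations are given as a 3x3 rotation matrix whose columns are the frame's x, y, z axes.
In Python, from bench import sense, capture, get_calibration, job_done, boxes_of gives the robot as it stands.
- The arm moves only by the tool apply_moves, never from a script. Its argument "moves" is a list that holds one entry, the list of rows, each a list of 7 numbers: the shift along the tool's x, y, z in m, then the turn, a rotation vector about the tool's x, y, z in rad, then the closure, from -1 (fully open) to 1 (shut). In form: [[[tx, ty, tz, ax, ay, az, claw], ...]]. A call has exactly 10 rows; each row is the pose to reach, as a shift and turn from the pose commanded when the call began, along the tool's axes at that moment; what a row does not reach only later rows make up. A row lasts 1/8 s, in which the tool goes at most 62.5 mm and 10.7 degrees, less where a joint would pass 70% of its speed; a pose out of reach is approached as far as the arm can. A call with a gripper value outside its range is refused whole. The fingers move at their own pace and stop on an object; "squeeze" is the grip in N (left out, the last holds). Time passes only in rows, so rows that repeat a pose let the fingers close, or fill a call up. It gives the time, the measured TCP pose, the force, the opening and the grip force at its end, in the units of the state.
- sense(): the state, without advancing time (a new reading comes with each control period).
- capture(name): name is "scene" or "top" or "wrist"; returns the picture (420x560x3 uint8, blue, green, red); there is no depth.
- get_calibration(name): a dict with "fx", "fy", "cx", "cy" (pixels), "R" (3x3) and "t" (3): a world point X has camera coordinates R X + t. Camera axes: x right, y down, z forward; pixel columns grow to the right and rows downward; lengths in mm; the calibration is good to about 2 mm. A picture is of the moment at which its call begins: read the wrist's pose just before it. get_calibration takes no time and is no camera call; for the wrist camera it gives the pose at the moment of the call.
- job_done(): hands the job in; it is judged then, once.
Trained networks look in the newest picture that a camera, given by its name, has taken for a name from the list of things; names that differ only in an ending like _2 or _b are one class to them, and where a whole thing is asked for, a point or a joint stands for the part that bears it (a point fixed in the world has none). Each returns a list of dicts, best first, with "conf" (0 to 1); they miss things now and then, are a little off and sometimes report something else, mostly with a low value. They report only what shows in the picture. A call takes as long as a camera call. They do not tell look-alikes from the thing itself.
- boxes_of(camera, label): "bbox" ([left, top, right, bottom] as shares, 0 to 1, of the picture: columns of its width, rows of its height, round what is visible of it).
The state is a dict: "clock": time; "qpos": joint angles; "qd": joint speeds; "joint_torque": joint torques, N m; "tcp_pos": TCP position; "eef_rot": TCP orientation; "wrist_force": force on the tool from outside, world axes, zero at the start; "torque": the same for the moment, N m; "width": finger opening in mm; "gripper_force": force on a finger pad.
Only numpy, scipy, OpenCV 4.12 (cv2) and the standard library are available. Lean on these libraries where they do the work, as an engineer would, in place of code of your own. Each camera call takes 0.05 s, during which the arm holds its last target. There are 200 camera calls.

## Working session

There is one attempt and no reset: what is moved stays moved. The work goes in short steps, Python scripts to look and compute and a tool call to move; the robot and the scene stay as the last step left them, time stands still between calls to the robot, and variables do not carry over. Pictures are saved under pics/ and viewed, at most 13 in all, crops included, and the job is handed in when it is done.

Besides the shell and the picture viewer there is one more tool, called after "Emit:" as name([rows], argument=value, ...), one row to a line, values as JSON. apply_moves: Moves the arm, as the interface text tells. Its arguments: {"type":"object","properties":{"moves":{"type":"array"},"squeeze":{"type":"number"}},"required":["moves"]}

```bash
mkdir -p pics; python3 - <<'E'
from bench import *
import cv2,numpy as np
s=sense();print(s['clock'],s['tcp_pos'],np.round(s['eef_rot'],3).tolist(),s['width'],s['wrist_force'])
for c in ("scene","top"):
    im=capture(c);cv2.imwrite(f"pics/{c}0.png",im)
    k=get_calibration(c);print(c,k['fx'],k['cx'],k['cy'],np.round(k['R'],3).tolist(),np.round(k['t']))
    for n in ("case_a","stand","press_tab","tray","dish","loupe","felt_cone","powder_jar","paste_tin","compound_green"):
        print(n,[(round(d['conf'],2),np.round(np.array(d['bbox'])*[560,420,560,420]).astype(int).tolist()) for d in boxes_of(c,n)[:5]])
E
```

```text
0.0 [191.25858549 620.8986035  403.81191455] [[-0.956, 0.294, -0.0], [0.294, 0.956, -0.002], [-0.0, -0.002, -1.0]] 85.78634726815308 [ 0.89690836 -0.16538626  0.5423665 ]
scene 429.78741309795055 280.6638515980753 213.1342995041742 [[0.74, -0.673, 0.008], [-0.48, -0.536, -0.694], [0.472, 0.51, -0.72]] [-435.  332.  945.]
case_a [(0.66, [316, 342, 335, 357]), (0.64, [338, 311, 355, 330]), (0.53, [361, 341, 380, 352]), (0.44, [297, 306, 312, 325])]
stand [(0.9, [202, 168, 329, 302]), (0.5, [299, 193, 330, 219])]
press_tab [(0.75, [198, 172, 284, 245])]
tray [(0.57, [204, 173, 282, 246])]
dish [(0.71, [199, 169, 329, 295])]
loupe [(0.47, [387, 286, 403, 301]), (0.22, [337, 312, 356, 327])]
felt_cone [(0.64, [340, 221, 347, 235])]
powder_jar [(0.56, [303, 166, 327, 190])]
paste_tin [(0.77, [304, 196, 330, 218]), (0.48, [137, 195, 164, 213])]
compound_green [(0.66, [134, 193, 164, 214])]
top 536.0232271657221 279.47036188522617 217.01235775518745 [[0.008, -1.0, 0.004], [-0.987, -0.008, -0.157], [0.157, -0.002, -0.988]] [ -15.  581. 1453.]
case_a [(0.62, [356, 272, 361, 277]), (0.59, [388, 272, 403, 285])]
stand [(0.73, [193, 218, 345, 264])]
press_tab [(0.58, [192, 224, 294, 266]), (0.45, [242, 133, 262, 156])]
tray [(0.86, [192, 221, 293, 267])]
dish [(0.62, [191, 218, 349, 265]), (0.33, [190, 223, 295, 266])]
loupe [(0.53, [393, 192, 404, 203]), (0.4, [193, 217, 345, 267])]
felt_cone [(0.39, [313, 171, 324, 177])]
powder_jar [(0.88, [240, 134, 259, 157])]
paste_tin [(0.72, [310, 171, 323, 179]), (0.57, [271, 164, 291, 188])]
compound_green [(0.81, [137, 288, 169, 308])]
```

```bash
python3 - <<'E'
import cv2,numpy as np
a=cv2.imread('pics/scene0.png');b=cv2.imread('pics/top0.png')
cv2.imwrite('pics/s1.png',cv2.resize(a[155:375,120:420],(800,587),interpolation=cv2.INTER_CUBIC))
cv2.imwrite('pics/t1.png',cv2.resize(b[120:330,130:410],(800,600),interpolation=cv2.INTER_CUBIC))
E
```

```text
(no output)
```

View pics/s1.png

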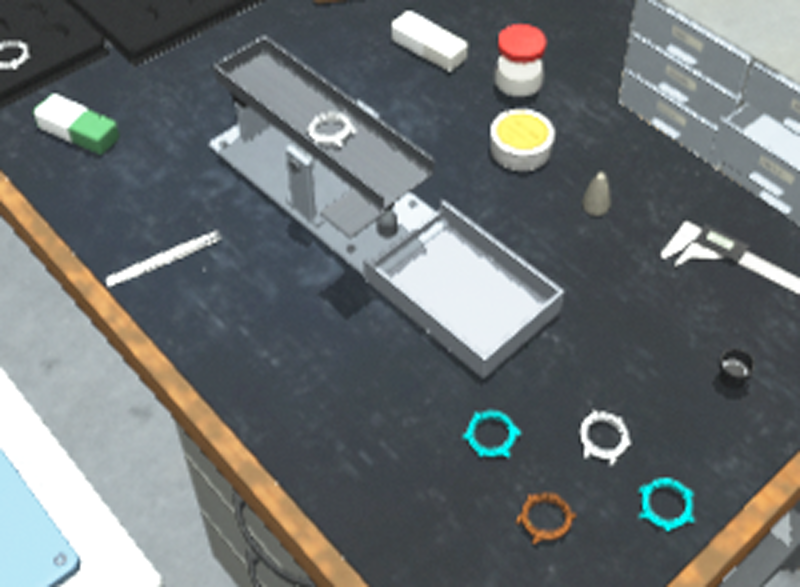

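View pics/t1.png

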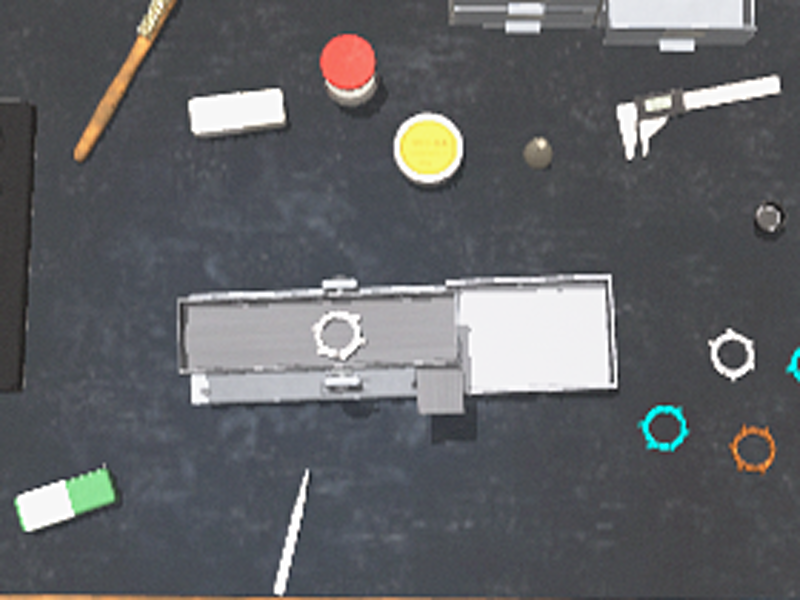

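The steel-white ring, at scene crop (605,437) and top crop (733,355), is the target. The look-alikes are:
- **Turquoise:** scene crop (492,434) and (667,503)
- **Brown:** scene crop (545,517)
- **White ring at far left:** scene crop (10,52), on the black mat

The tray runs left to right in the top view. Its tab is at top crop (440,390) and the dish at (540,335).

```bash
cat > h.py <<'E'
import numpy as np,cv2
from bench import *
def ray(c,u,v,z,k=None):
    k=k or get_calibration(c);R=np.array(k['R']);t=np.array(k['t']).ravel()
    d=R.T@np.array([(u-k['cx'])/k['fx'],(v-k['cy'])/k['fy'],1]);o=-R.T@t
    return np.round(o+d*(z-o[2])/d[2],1)
E
python3 - <<'E'
from h import *
b=cv2.imread('pics/top0.png');a=cv2.imread('pics/scene0.png')
cv2.imwrite('pics/c1.png',cv2.resize(np.hstack([cv2.resize(a[295:370,285:390],(400,300),interpolation=2),cv2.resize(b[215:271,175:250],(400,300),interpolation=2)]),(800,300)))
T=lambda x,y:(130+x*.35,120+y*.35)
S=lambda x,y:(120+x*.375,155+y*.375)
for n,x,y,z in [('case_a',733,355,7),('case_b',339,334,102),('tab1',417,367,96),('tab2',464,367,96),('tab3',464,413,96),('tab4',417,413,96),('rear far',178,299,113),('rear near',180,372,113),('mouth far',457,287,113),('mouth near',459,362,113),('dish far r',611,276,32),('dish near r',616,388,32),('turq',664,428,7),('brown',754,449,7)]:
    print(n,ray('top',*T(x,y),z))
for n,x,y,z in [('case_a',605,437,7),('case_b',331,129,102),('tabfront',355,234,96),('rearfar',265,38,113),('rear near',215,68,113),('mouth far',433,160,113),('mouth near',384,206,113)]:
    print('S',n,ray('scene',*S(x,y),z))
E
```

```text
case_a [ 511.5 -316.2    7. ]
case_b [517.8  71.9 102. ]
tab1 [488.   -1.4  96. ]
tab2 [488.4 -45.4  96. ]
tab3 [445.3 -45.6  96. ]
tab4 [445.   -1.8  96. ]
rear far [548.1 221.9 113. ]
rear near [479.9 217.8 113. ]
mouth far [561.6 -38.1 113. ]
mouth near [491.3 -40.3 113. ]
dish far r [ 586.3 -192.2   32. ]
dish near r [ 475.4 -195.9   32. ]
turq [ 438.4 -246.1    7. ]
brown [ 418.4 -334.7    7. ]
S case_a [ 512.4 -316.3    7. ]
S case_b [519.   71.4 102. ]
S tabfront [452.  -46.5  96. ]
S rearfar [547.  217.9 113. ]
S rear near [479.1 213.7 113. ]
S mouth far [559.2 -36.5 113. ]
S mouth near [485.2 -49.8 113. ]
```

View pics/c1.png

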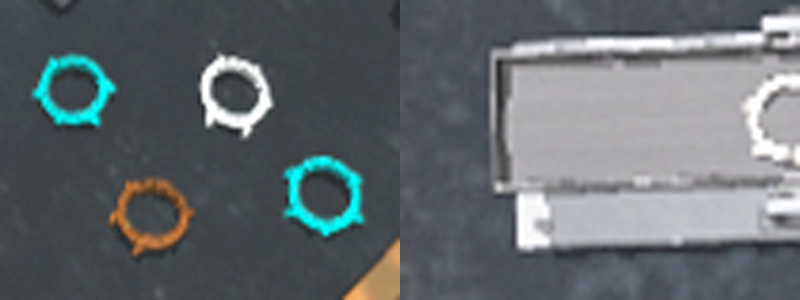

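```bash
cat >> h.py <<'E'
def rel(p,yaw=None,R=None):
    """world TCP target -> tool shift (m) and rotvec; yaw= world angle of tool y axis, tool down"""
    s=sense();R0=np.array(s['eef_rot'])
    d=R0.T@(np.array(p,float)-s['tcp_pos'])/1000
    r=np.zeros(3)
    if yaw is not None:
        y=np.array([np.cos(yaw),np.sin(yaw),0]);z=np.array([0,0,-1.]);R=np.c_[np.cross(y,z),y,z]
        r=cv2.Rodrigues(R0.T@R)[0].ravel()
    return np.round(d,4),np.round(r,3)
E
python3 - <<'E'
from h import *
k=get_calibration('wrist');R=np.array(k['R']);t=np.array(k['t']).ravel()
print('cam',-R.T@t,'axes',R.round(2).tolist(),k['fx'],sense()['qpos'])
E0=np.array(sense()['eef_rot']);print('cam in tool',E0.T@(-R.T@t-sense()['tcp_pos']), (R@E0).round(3).tolist())
for p in ([400,470,400],[540,250,380],[600,0,370],[560,-180,360],[510,-316,340]): print(rel(p))
E
```

```text
cam [112.8788206  645.10243    374.41256976] axes [[0.29, 0.96, 0.0], [0.91, -0.28, 0.32], [0.3, -0.09, -0.95]] 333.1672852832096 [-1.33821311  0.53637124 -0.00440259  1.53789666  0.00256817  1.0673215
 -0.07120063]
cam in tool [82.00214968 -0.23842057 30.29731491] [[-0.0, 1.0, -0.0], [-0.948, -0.0, -0.317], [-0.317, 0.0, 0.948]]
(array([-0.2439, -0.0831,  0.0047]), array([0., 0., 0.]))
(array([-0.4425, -0.2521,  0.0247]), array([0., 0., 0.]))
(array([-0.5734, -0.4734,  0.0347]), array([0., 0., 0.]))
(array([-0.5882, -0.6572,  0.0447]), array([0., 0., 0.]))
(array([-0.5804, -0.8019,  0.0647]), array([0., 0., 0.]))
```

Emit:
apply_moves([
  [[-0.055,-0.019,0.001,0,0,0,-1],[-0.11,-0.038,0.002,0,0,0,-1],[-0.165,-0.056,0.003,0,0,0,-1],[-0.22,-0.075,0.005,0,0,0,-1],[-0.27,-0.105,0.01,0,0,0,-1],[-0.32,-0.15,0.015,0,0,0,-1],[-0.365,-0.19,0.02,0,0,0,-1],[-0.41,-0.23,0.025,0,0,0,-1],[-0.45,-0.275,0.025,0,0,0,-1],[-0.485,-0.325,0.03,0,0,0,-1]],
])

```text
clock: 2.35
tcp_pos: [560.3, 166.1, 375.1]
eef_rot: [[-0.956, 0.294, 0.002], [0.294, 0.956, 0.001], [-0.001, 0.001, -1.0]]
wrist_force: [-0.5, -0.1, -1.3]
width: 85.5
gripper_force: 0.0
```

```bash
python3 - <<'E'
from h import *
s=sense();print(s['clock'],s['tcp_pos'],s['qpos'])
for p in ([600,0,370],[560,-180,360],[480,-300,340]): print(rel(p))
E
```

```text
2.35 [560.25981777 166.09276232 375.1439065 ] [-0.45514952  0.45789201  0.11939889  1.75220518 -0.06550092  0.93357039
  0.96302345]
(array([-0.0869, -0.147 ,  0.0051]), array([0., 0., 0.]))
(array([-0.1016, -0.3309,  0.0149]), array([0., 0., 0.]))
(array([-0.0604, -0.4691,  0.0347]), array([0., 0., 0.]))
```

Emit:
apply_moves([
  [[-0.03,-0.045,0.002,0,0,0,-1],[-0.055,-0.095,0.004,0,0,0,-1],[-0.075,-0.145,0.007,0,0,0,-1],[-0.085,-0.2,0.01,0,0,0,-1],[-0.09,-0.255,0.015,0,0,0,-1],[-0.092,-0.31,0.02,0,0,0,-1],[-0.092,-0.36,0.03,0,0,0,-1],[-0.092,-0.41,0.05,0,0,0,-1],[-0.09,-0.46,0.08,0,0,0,-1],[-0.089,-0.475,0.085,0,0,0,-1]],
])

```text
clock: 3.6
tcp_pos: [501.8, -315.6, 287.9]
eef_rot: [[-0.954, 0.299, -0.004], [0.299, 0.954, -0.0], [0.003, -0.002, -1.0]]
wrist_force: [-0.1, 0.2, -0.2]
width: 85.2
gripper_force: 0.0
```

```bash
python3 - <<'E'
from h import *
s=sense();print(s['clock'],s['tcp_pos'],s['qpos'])
k=get_calibration('wrist');im=capture('wrist');cv2.imwrite('pics/w1.png',im)
for d in boxes_of('wrist','case_a')[:4]:
    b=np.array(d['bbox'])*[560,420,560,420];print(d['conf'],b.round(),ray('wrist',(b[0]+b[2])/2,(b[1]+b[3])/2,7,k))
E
```

```text
3.6 [ 501.75216686 -315.62450854  287.92150054] [ 0.34548798  0.59302248  0.18986584  1.78835064 -0.14782303  0.77715307
  1.87645559]
0.9 [318.  66. 389. 139.] [ 439.5 -244.     7. ]
0.88 [199.  76. 260. 148.] [ 419.2 -331.2    7. ]
0.72 [263. 195. 320. 248.] [ 512.9 -313.     7. ]
0.63 [167. 206. 221. 268.] [ 502.2 -393.2    7. ]
```

View pics/w1.png

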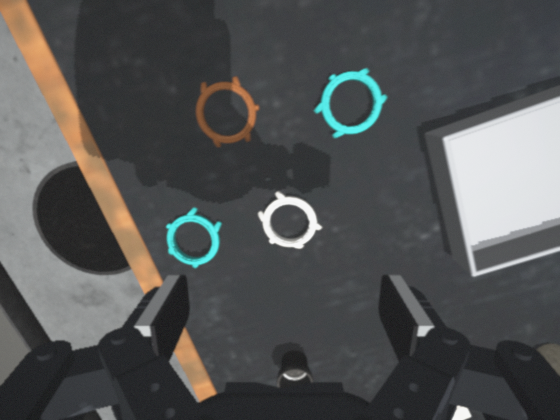

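```bash
python3 - <<'E'
from h import *
k=get_calibration('wrist');im=cv2.imread('pics/w1.png')
R=np.array(k['R']);t=np.array(k['t']).ravel()
K=np.array([[k['fx'],0,k['cx']],[0,k['fy'],k['cy']],[0,0,1]])
# out px (u right=-y, v down=-x), 8px/mm, centred 512,-314, z=10
c=(512.5,-313.5);m=8
X=np.array([[0,-1/m,c[0]+30],[-1/m,0,c[1]+30],[0,0,10],[0,0,1]])
H=K@np.c_[R,t]@X
o=cv2.warpPerspective(im,H,(480,480),flags=cv2.WARP_INVERSE_MAP|cv2.INTER_CUBIC)
cv2.imwrite('pics/r1.png',o)
g=(o.min(2)>120).astype(np.uint8)
ys,xs=np.nonzero(g)
P=np.c_[c[0]+30-ys/m,c[1]+30-xs/m]
# outer contour circle & radius by angle
ct=max(cv2.findContours(g,0,1)[0],key=cv2.contourArea)[:,0]
W=np.c_[c[0]+30-ct[:,1]/m,c[1]+30-ct[:,0]/m]
inn=[q for q in cv2.findContours(g,2,1)[0] if 2000<cv2.contourArea(q)]
for q in inn:
    (a,b),r=cv2.minEnclosingCircle(q);e=cv2.fitEllipse(q);print('area',cv2.contourArea(q),c[0]+30-e[0][1]/m,c[1]+30-e[0][0]/m,np.array(e[1])/m)
cen=np.array([c[0]+30-e[0][1]/m,c[1]+30-e[0][0]/m])
d=W-cen;an=np.degrees(np.arctan2(d[:,1],d[:,0]));r=np.hypot(*d.T)
print([(a,round(r[(an>=a)&(an<a+10)].max(),1)) for a in range(-180,180,10) if ((an>=a)&(an<a+10)).any()])
E
```

```text
area 103148.5 514.5395336151123 -313.4334087371826 [43.77334595 48.41104889]
area 44753.5 514.7277965545654 -313.2256317138672 [28.65538979 31.07949829]
[(-180, np.float64(27.5)), (-170, np.float64(22.1)), (-160, np.float64(22.1)), (-150, np.float64(22.1)), (-140, np.float64(25.2)), (-130, np.float64(26.5)), (-120, np.float64(25.7)), (-110, np.float64(23.0)), (-100, np.float64(22.0)), (-90, np.float64(21.9)), (-80, np.float64(21.8)), (-70, np.float64(24.1)), (-60, np.float64(24.1)), (-50, np.float64(21.8)), (-40, np.float64(21.8)), (-30, np.float64(21.8)), (-20, np.float64(21.9)), (-10, np.float64(24.1)), (0, np.float64(24.8)), (10, np.float64(24.4)), (20, np.float64(22.4)), (30, np.float64(22.4)), (40, np.float64(22.4)), (50, np.float64(26.0)), (60, np.float64(26.6)), (70, np.float64(23.6)), (80, np.float64(22.1)), (90, np.float64(21.9)), (100, np.float64(21.8)), (110, np.float64(21.7)), (120, np.float64(21.6)), (130, np.float64(21.5)), (140, np.float64(21.6)), (150, np.float64(21.6)), (160, np.float64(21.8)), (170, np.float64(26.6))]
```

View pics/r1.png

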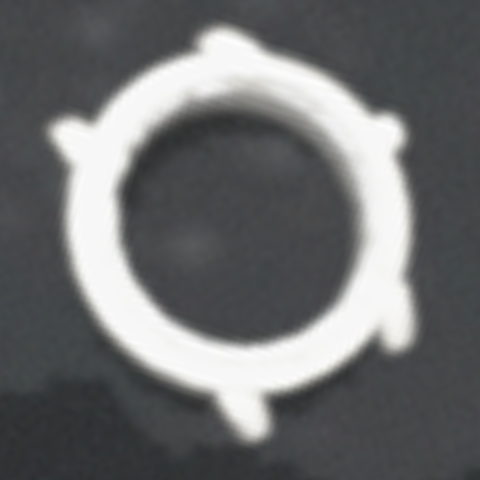

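White case: wrist picture (291,221). Its lugs are at about 8°, 57°, 178° and 233°, with a small crown near -62°. So its x axis (the grip axis) is at about -61°.

Emit:
apply_moves([
  [[-0.001,0.0,0.005,0,0,0.185,-1],[-0.002,0.001,0.01,0,0,0.37,-1],[-0.004,0.002,0.015,0,0,0.555,-1],[-0.005,0.002,0.02,0,0,0.74,-1],[-0.006,0.003,0.025,0,0,0.925,-1],[-0.007,0.003,0.03,0,0,1.11,-1],[-0.008,0.004,0.035,0,0,1.295,-1],[-0.009,0.004,0.04,0,0,1.48,-1],[-0.0105,0.005,0.045,0,0,1.665,-1],[-0.0105,0.005,0.05,0,0,1.85,-1]],
])

```text
clock: 4.95
tcp_pos: [518.0, -308.1, 240.2]
eef_rot: [[0.548, 0.836, 0.002], [0.836, -0.548, 0.002], [0.003, 0.001, -1.0]]
wrist_force: [0.5, 0.1, 0.2]
width: 85.6
gripper_force: 0.0
```

```bash
python3 - <<'E'
from h import *
s=sense();print(s['clock'],s['tcp_pos'],s['qpos'])
print(rel([513.3,-314,176],np.radians(-61)))
E
```

```text
4.95 [ 518.01969296 -308.06915805  240.21577799] [ 0.02908408  0.76588909  0.618797    1.79814865 -0.6144426   0.77764415
  0.38842076]
(array([-0.0077, -0.0008,  0.0642]), array([ 0.   , -0.003,  0.485]))
```

Emit:
apply_moves([
  [[-0.003,0,0.005,0,0,0.18,-1],[-0.006,-0.001,0.01,0,0,0.35,-1],[-0.008,-0.001,0.015,0,0,0.485,-1],[-0.008,-0.001,0.025,0,0,0.485,-1],[-0.008,-0.001,0.035,0,0,0.485,-1],[-0.008,-0.001,0.04,0,0,0.485,-1],[-0.008,-0.001,0.045,0,0,0.485,-1],[-0.008,-0.001,0.045,0,0,0.485,-1],[-0.008,-0.001,0.045,0,0,0.485,-1],[-0.008,-0.001,0.045,0,0,0.485,-1]],
])

```text
clock: 6.2
tcp_pos: [510.8, -316.9, 195.0]
eef_rot: [[0.874, 0.486, 0.0], [0.486, -0.874, -0.0], [0.0, 0.0, -1.0]]
wrist_force: [-0.3, -0.8, 0.5]
width: 85.4
gripper_force: 0.0
```

```bash
python3 - <<'E'
from h import *
s=sense();print(s['clock'],s['tcp_pos'],s['qpos'])
print(rel([513.3,-314,176],np.radians(-61)))
k=get_calibration('wrist');im=capture('wrist');cv2.imwrite('pics/w2.png',im)
for d in boxes_of('wrist','case_a')[:3]:
    b=np.array(d['bbox'])*[560,420,560,420];print(d['conf'],b.round(),ray('wrist',(b[0]+b[2])/2,(b[1]+b[3])/2,7,k))
E
```

```text
6.2 [ 510.84049692 -316.89863554  194.96870403] [ 0.00876152  0.87060772  0.67890333  1.81057425 -0.78128346  0.75041078
  0.05256539]
(array([ 0.0036, -0.0013,  0.019 ]), array([ 0.   , -0.   ,  0.002]))
0.75 [ 67. 275. 149. 339.] [ 439.6 -245.5    7. ]
0.66 [202. 354. 272. 401.] [ 429.9 -329.7    7. ]
0.65 [241. 212. 325. 296.] [ 514.6 -314.5    7. ]
```

View pics/w2.png

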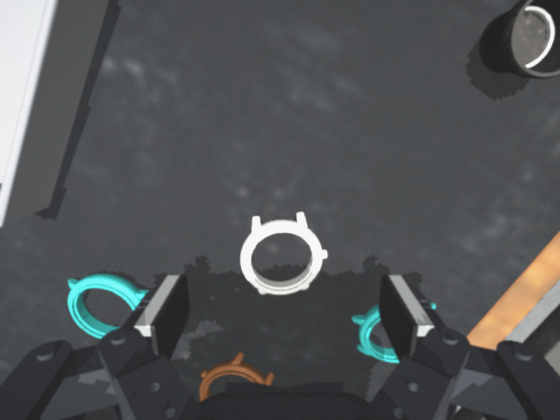

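Emit:
apply_moves([
  [[0.002,-0.001,0.002,0,0,0,-0.6],[0.0045,-0.001,0.004,0,0,0,-0.3],[0.0045,-0.001,0.006,0,0,0,-0.25],[0.0045,-0.001,0.008,0,0,0,-0.25],[0.0045,-0.001,0.01,0,0,0,-0.25],[0.0045,-0.001,0.013,0,0,0,-0.25],[0.0045,-0.001,0.016,0,0,0,-0.25],[0.0045,-0.001,0.018,0,0,0,-0.25],[0.0045,-0.001,0.02,0,0,0,-0.25],[0.0045,-0.001,0.02,0,0,0,-0.25]],
], squeeze=30)

```text
clock: 7.55
tcp_pos: [514.1, -313.7, 174.6]
eef_rot: [[0.874, 0.486, -0.0], [0.486, -0.874, 0.0], [-0.0, -0.0, -1.0]]
wrist_force: [-0.5, -0.1, 0.2]
width: 53.4
gripper_force: 0.0
```

Emit:
apply_moves([
  [[0,0,0.0015,0,0,0,-0.25],[0,0,0.003,0,0,0,-0.25],[0,0,0.003,0,0,0,0.0],[0,0,0.003,0,0,0,0.2],[0,0,0.003,0,0,0,0.4],[0,0,0.003,0,0,0,0.5],[0,0,0.003,0,0,0,0.5],[0,0,0.003,0,0,0,0.5],[0,0,0.003,0,0,0,0.5],[0,0,0.003,0,0,0,0.5]],
], squeeze=30)

```text
clock: 8.8
tcp_pos: [514.3, -314.0, 172.1]
eef_rot: [[0.874, 0.486, 0.001], [0.486, -0.874, -0.001], [0.0, 0.001, -1.0]]
wrist_force: [0.0, -0.3, 6.6]
width: 40.3
gripper_force: 33.5
```

Emit:
apply_moves([
  [[0,0,-0.02,0,0,0,0.5],[0,0,-0.06,0,0,0,0.5],[0.005,-0.01,-0.1,0,0,0,0.5],[0.02,-0.035,-0.13,0,0,0,0.5],[0.04,-0.075,-0.15,0,0,0,0.5],[0.065,-0.12,-0.155,0,0,0,0.5],[0.09,-0.165,-0.155,0,0,0,0.5],[0.115,-0.205,-0.155,0,0,0.05,0.5],[0.14,-0.25,-0.155,0,0,0.15,0.5],[0.155,-0.28,-0.155,0,0,0.25,0.5]],
])

```text
clock: 10.05
tcp_pos: [513.1, 9.1, 327.2]
eef_rot: [[0.967, 0.254, -0.0], [0.254, -0.967, 0.002], [0.0, -0.002, -1.0]]
wrist_force: [0.7, -0.4, -0.3]
width: 39.9
gripper_force: 30.6
```

```bash
python3 - <<'E'
from h import *
s=sense();print(s['clock'],s['tcp_pos'],s['qpos'],s['width'])
print(rel([516,160,310],np.radians(-87.4)))
E
```

```text
10.05 [513.11138632   9.05671101 327.23148244] [-0.82982256  0.61138398  0.98169581  2.00174399 -0.66498567  0.88796601
 -0.79771348] 39.88011285773835
(array([ 0.0411, -0.1452,  0.0175]), array([-0.002,  0.   ,  0.212]))
```

Emit:
apply_moves([
  [[0.008,-0.03,0,0,0,0.06,0.5],[0.018,-0.065,0,0,0,0.12,0.5],[0.028,-0.1,0,0,0,0.18,0.5],[0.036,-0.13,0,0,0,0.212,0.5],[0.041,-0.145,0,0,0,0.212,0.5],[0.041,-0.145,0.005,0,0,0.212,0.5],[0.041,-0.145,0.01,0,0,0.212,0.5],[0.041,-0.145,0.015,0,0,0.212,0.5],[0.041,-0.145,0.018,0,0,0.212,0.5],[0.041,-0.145,0.018,0,0,0.212,0.5]],
])

```text
clock: 11.3
tcp_pos: [516.1, 156.5, 308.5]
eef_rot: [[0.999, 0.045, -0.0], [0.045, -0.999, -0.0], [-0.0, 0.0, -1.0]]
wrist_force: [0.7, -0.6, -1.0]
width: 40.0
gripper_force: 30.6
```

```bash
python3 - <<'E'
from h import *
s=sense();print(s['clock'],s['tcp_pos'],s['qpos'],s['width'])
print(rel([516,160,270],np.radians(-87.4)))
im=capture('wrist');cv2.imwrite('pics/w3.png',im)
E
```

```text
11.3 [516.09818665 156.53729644 308.46651148] [-1.09015282  0.71500608  1.00487947  1.94852396 -0.76822764  0.92102443
 -1.21509673] 39.96833132379839
(array([ 0.0001, -0.0035,  0.0385]), array([ 0.,  0., -0.]))
```

View pics/w3.png

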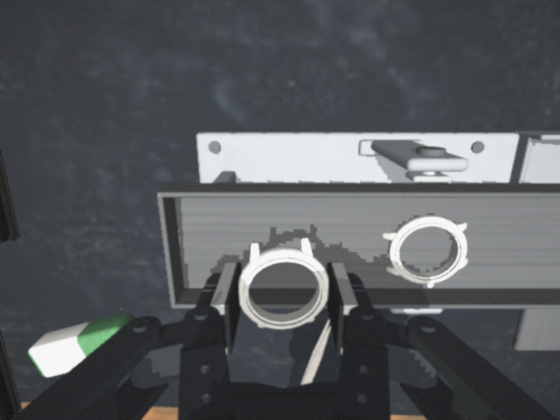

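```bash
python3 - <<'E'
from h import *
for n,u,v in [('far',285,187),('near',285,303),('rear far',167,192),('rear near',175,304)]: print(n,ray('wrist',u,v,113))
print('b',ray('wrist',428,249,102))
E
```

```text
far [554.7 157.7 113. ]
near [485.8 154.5 113. ]
rear far [549.3 218.2 113. ]
rear near [482.3 218.  113. ]
b [518.6  72.9 102. ]
```

Emit:
apply_moves([
  [[0.001,-0.002,0,0,0,0,0.5],[0.002,-0.003,0.01,0,0,0,0.5],[0.002,-0.003,0.02,0,0,0,0.5],[0.002,-0.003,0.028,0,0,0,0.5],[0.002,-0.003,0.033,0,0,0,0.5],[0.002,-0.003,0.037,0,0,0,0.5],[0.002,-0.003,0.039,0,0,0,0.5],[0.002,-0.003,0.04,0,0,0,0.5],[0.002,-0.003,0.04,0,0,0,0.5],[0.002,-0.003,0.04,0,0,0,0.5]],
])

```text
clock: 12.6
tcp_pos: [518.1, 160.1, 268.8]
eef_rot: [[0.999, 0.046, 0.0], [0.046, -0.999, 0.0], [0.0, -0.0, -1.0]]
wrist_force: [0.4, 0.1, -0.8]
width: 39.8
gripper_force: 30.6
```

Emit:
apply_moves([
  [[0,0,0.0015,0,0,0,0.5],[0,0,0.0015,0,0,0,0.5],[0,0,0.0015,0,0,0,0.0],[0,0,0.0015,0,0,0,-0.15],[0,0,0.0015,0,0,0,-0.3],[0,0,0.0015,0,0,0,-0.3],[0,0,0.0015,0,0,0,-0.3],[0,0,-0.005,0,0,0,-0.3],[0,0,-0.02,0,0,0,-0.3],[0,0,-0.05,0,0,0,-0.3]],
])

```text
clock: 13.85
tcp_pos: [517.7, 159.9, 319.5]
eef_rot: [[0.999, 0.046, -0.001], [0.046, -0.999, -0.001], [-0.001, 0.001, -1.0]]
wrist_force: [1.2, 0.1, 1.5]
width: 55.7
gripper_force: 0.0
```

```bash
python3 - <<'E'
from h import *
s=sense();print(s['clock'],s['tcp_pos'],s['qpos'],s['width'])
print(rel([466.7,-23.5,300],np.radians(-87.4)))
k=get_calibration('wrist');im=capture('wrist');cv2.imwrite('pics/w4.png',im)
for d in boxes_of('wrist','case_a')[:3]:
    b=np.array(d['bbox'])*[560,420,560,420];print(d['conf'],b.round(),ray('wrist',(b[0]+b[2])/2,(b[1]+b[3])/2,102,k))
E
```

```text
13.85 [517.73325181 159.94517466 319.50572557] [-1.10376716  0.70497459  1.02121787  1.93547373 -0.75084868  0.9432904
 -1.23353056] 55.69938413354571
(array([-0.0593,  0.1809,  0.0197]), array([0.001, 0.001, 0.   ]))
0.73 [248. 205. 324. 277.] [516.5 158.2 102. ]
0.66 [385. 211. 466. 283.] [516.2  72.4 102. ]
```

View pics/w4.png

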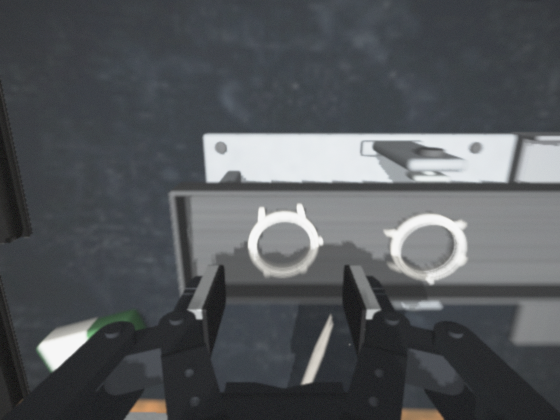

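Emit:
apply_moves([
  [[-0.012,0.036,0,0,0,0,0],[-0.024,0.072,0,0,0,0,0.5],[-0.036,0.108,0,0,0,0,1],[-0.048,0.144,0,0,0,0,1],[-0.059,0.181,0,0,0,0,1],[-0.059,0.181,0.01,0,0,0,1],[-0.059,0.181,0.02,0,0,0,1],[-0.059,0.181,0.025,0,0,0,1],[-0.059,0.181,0.03,0,0,0,1],[-0.059,0.181,0.035,0,0,0,1]],
], squeeze=30)

```text
clock: 15.2
tcp_pos: [467.5, -23.0, 283.4]
eef_rot: [[0.999, 0.047, 0.0], [0.047, -0.999, -0.0], [0.0, 0.0, -1.0]]
wrist_force: [-0.7, 0.4, 0.6]
width: 0.0
gripper_force: 0.0
```

```bash
python3 - <<'E'
from h import *
s=sense();print(s['clock'],s['tcp_pos'],s['qpos'],s['width'],s['wrist_force'])
im=capture('wrist');cv2.imwrite('pics/w5.png',im)
E
```

```text
15.2 [467.50607901 -23.02577262 283.36133228] [-0.7828776   0.63431459  0.96830163  2.1370614  -0.77386049  0.77331662
 -0.83265809] 0.02592095901917494 [-0.72768274  0.44717051  0.64523692]
```

View pics/w5.png

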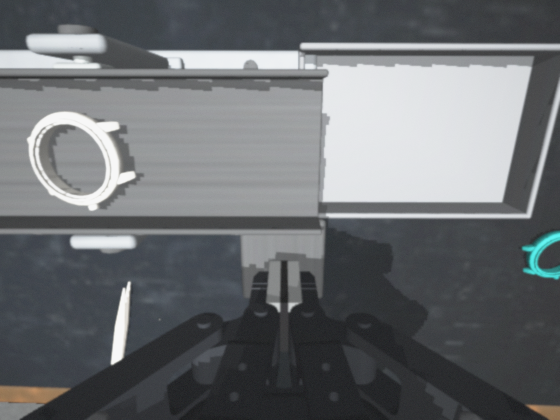

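Fingertips at (285,265) are over the tab, which spans columns 241–325 and rows 233–297. Pushing the free travel now.

Emit:
apply_moves([
  [[0,0,0.006,0,0,0,1],[0,0,0.01,0,0,0,1],[0,0,0.013,0,0,0,1],[0,0,0.016,0,0,0,1],[0,0,0.02,0,0,0,1],[0,0,0.024,0,0,0,1],[0,0,0.028,0,0,0,1],[0,0,0.032,0,0,0,1],[0,0,0.035,0,0,0,1],[0,0,0.037,0,0,0,1]],
])

```text
clock: 16.5
tcp_pos: [467.4, -23.3, 246.5]
eef_rot: [[0.999, 0.046, -0.0], [0.046, -0.999, 0.0], [-0.0, -0.0, -1.0]]
wrist_force: [-0.5, -1.3, 3.9]
width: 0.1
gripper_force: 2.2
```

Emit:
apply_moves([
  [[0,0,0.0003,0,0,0,1],[0,0,0.0006,0,0,0,1],[0,0,0.0009,0,0,0,1],[0,0,0.0012,0,0,0,1],[0,0,0.0015,0,0,0,1],[0,0,0.0018,0,0,0,1],[0,0,0.0018,0,0,0,1],[0,0,0.0018,0,0,0,1],[0,0,0.0018,0,0,0,1],[0,0,0.0018,0,0,0,1]],
])

```text
clock: 17.75
tcp_pos: [467.4, -23.3, 244.9]
eef_rot: [[0.999, 0.046, 0.0], [0.046, -0.999, 0.0], [0.0, -0.0, -1.0]]
wrist_force: [-1.0, 1.1, 5.0]
width: -0.2
gripper_force: 1.9
```

```bash
python3 - <<'E'
from h import *
im=capture('scene');cv2.imwrite('pics/s2.png',im)
cv2.imwrite('pics/s2c.png',cv2.resize(im[165:305,190:335],(621,600),interpolation=2))
E
```

```text
(no output)
```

View pics/s2c.png

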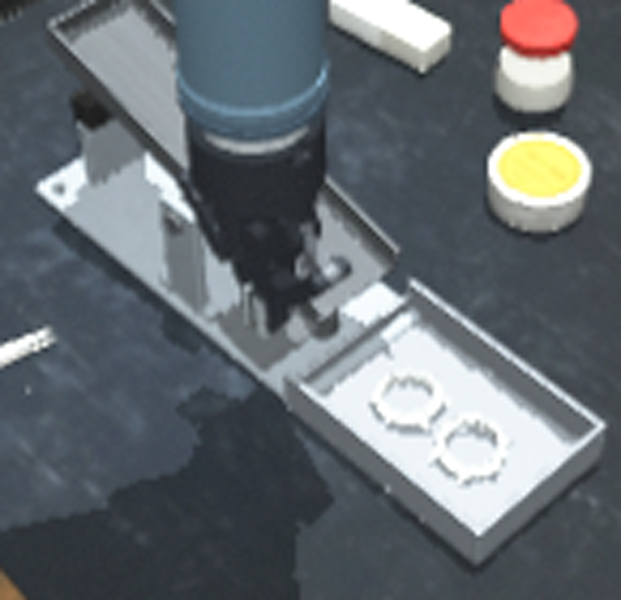

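The crop shows both cases already in the dish, at (408,400) and (475,450). Next I feel for the stop.

Emit:
apply_moves([
  [[0,0,0.0003,0,0,0,1],[0,0,0.0006,0,0,0,1],[0,0,0.0009,0,0,0,1],[0,0,0.0012,0,0,0,1],[0,0,0.0014,0,0,0,1],[0,0,0.0016,0,0,0,1],[0,0,0.0016,0,0,0,1],[0,0,0.0016,0,0,0,1],[0,0,0.0016,0,0,0,1],[0,0,0.0016,0,0,0,1]],
])

```text
clock: 19.05
tcp_pos: [467.4, -23.4, 243.3]
eef_rot: [[0.999, 0.046, 0.0], [0.046, -0.999, 0.0], [0.0, -0.0, -1.0]]
wrist_force: [-0.1, 1.8, 3.8]
width: -0.1
gripper_force: 1.8
```

Emit:
apply_moves([
  [[0,0,0.0003,0,0,0,1],[0,0,0.0006,0,0,0,1],[0,0,0.0008,0,0,0,1],[0,0,0.001,0,0,0,1],[0,0,0.001,0,0,0,1],[0,0,0.001,0,0,0,1],[0,0,0.001,0,0,0,1],[0,0,0.001,0,0,0,1],[0,0,0.001,0,0,0,1],[0,0,0.001,0,0,0,1]],
])

```text
clock: 20.3
tcp_pos: [467.4, -23.4, 242.3]
eef_rot: [[0.999, 0.046, 0.0], [0.046, -0.999, 0.0], [0.0, -0.0, -1.0]]
wrist_force: [0.3, 0.6, 4.3]
width: -0.1
gripper_force: 1.9
```

Emit:
apply_moves([
  [[0,0,0.0003,0,0,0,1],[0,0,0.0006,0,0,0,1],[0,0,0.0009,0,0,0,1],[0,0,0.0012,0,0,0,1],[0,0,0.0015,0,0,0,1],[0,0,0.0017,0,0,0,1],[0,0,0.0017,0,0,0,1],[0,0,0.0017,0,0,0,1],[0,0,0.0017,0,0,0,1],[0,0,0.0017,0,0,0,1]],
])

```text
clock: 21.55
tcp_pos: [467.3, -23.5, 240.6]
eef_rot: [[0.999, 0.046, 0.0], [0.046, -0.999, -0.0], [0.0, 0.0, -1.0]]
wrist_force: [-0.4, 1.6, 4.7]
width: 0.0
gripper_force: 1.8
```

Emit:
apply_moves([
  [[0,0,0.0003,0,0,0,1],[0,0,0.0006,0,0,0,1],[0,0,0.0009,0,0,0,1],[0,0,0.0012,0,0,0,1],[0,0,0.0015,0,0,0,1],[0,0,0.0017,0,0,0,1],[0,0,0.0017,0,0,0,1],[0,0,0.0017,0,0,0,1],[0,0,0.0017,0,0,0,1],[0,0,0.0017,0,0,0,1]],
])

```text
clock: 22.8
tcp_pos: [467.3, -23.5, 238.9]
eef_rot: [[0.999, 0.046, 0.0], [0.046, -0.999, -0.0], [0.0, 0.0, -1.0]]
wrist_force: [-0.3, 2.2, 4.0]
width: -0.1
gripper_force: 1.9
```

Emit:
apply_moves([
  [[0,0,0.0003,0,0,0,1],[0,0,0.0006,0,0,0,1],[0,0,0.0009,0,0,0,1],[0,0,0.0012,0,0,0,1],[0,0,0.0015,0,0,0,1],[0,0,0.0017,0,0,0,1],[0,0,0.0017,0,0,0,1],[0,0,0.0017,0,0,0,1],[0,0,0.0017,0,0,0,1],[0,0,0.0017,0,0,0,1]],
])

```text
clock: 24.05
tcp_pos: [467.3, -23.4, 237.2]
eef_rot: [[0.999, 0.046, -0.0], [0.046, -0.999, -0.0], [-0.0, 0.0, -1.0]]
wrist_force: [0.1, 0.9, 4.6]
width: 0.2
gripper_force: 1.9
```

Emit:
apply_moves([
  [[0,0,0.0003,0,0,0,1],[0,0,0.0006,0,0,0,1],[0,0,0.0009,0,0,0,1],[0,0,0.0012,0,0,0,1],[0,0,0.0015,0,0,0,1],[0,0,0.0017,0,0,0,1],[0,0,0.0017,0,0,0,1],[0,0,0.0017,0,0,0,1],[0,0,0.0017,0,0,0,1],[0,0,0.0017,0,0,0,1]],
])

```text
clock: 25.3
tcp_pos: [467.4, -23.5, 235.5]
eef_rot: [[0.999, 0.046, 0.0], [0.046, -0.999, -0.0], [0.0, 0.0, -1.0]]
wrist_force: [0.1, 1.3, 4.0]
width: -0.2
gripper_force: 1.9
```

Emit:
apply_moves([
  [[0,0,0.0003,0,0,0,1],[0,0,0.0006,0,0,0,1],[0,0,0.0009,0,0,0,1],[0,0,0.0012,0,0,0,1],[0,0,0.0015,0,0,0,1],[0,0,0.0017,0,0,0,1],[0,0,0.0017,0,0,0,1],[0,0,0.0017,0,0,0,1],[0,0,0.0017,0,0,0,1],[0,0,0.0017,0,0,0,1]],
])

```text
clock: 26.55
tcp_pos: [467.4, -23.3, 234.1]
eef_rot: [[0.999, 0.046, 0.0], [0.046, -0.999, 0.001], [0.0, -0.001, -1.0]]
wrist_force: [-1.5, 2.6, 8.9]
width: -0.1
gripper_force: 4.0
```

Emit:
apply_moves([
  [[0,0,0.0002,0,0,0,1],[0,0,0.0004,0,0,0,1],[0,0,0.0006,0,0,0,1],[0,0,0.0006,0,0,0,1],[0,0,0.0006,0,0,0,1],[0,0,0.0006,0,0,0,1],[0,0,0.0006,0,0,0,1],[0,0,0.0006,0,0,0,1],[0,0,0.0006,0,0,0,1],[0,0,0.0006,0,0,0,1]],
])

```text
clock: 27.8
tcp_pos: [467.4, -23.3, 233.6]
eef_rot: [[0.999, 0.046, 0.0], [0.046, -0.999, 0.001], [0.0, -0.001, -1.0]]
wrist_force: [-3.0, 3.2, 13.0]
width: -0.4
gripper_force: 5.2
```

Emit:
apply_moves([
  [[0,0,0,0,0,0,1],[0,0,0,0,0,0,1],[0,0,0,0,0,0,1],[0,0,0,0,0,0,1],[0,0,0,0,0,0,1],[0,0,0,0,0,0,1],[0,0,0,0,0,0,1],[0,0,0,0,0,0,1],[0,0,0,0,0,0,1],[0,0,0,0,0,0,1]],
])

```text
clock: 29.05
tcp_pos: [467.4, -23.3, 233.6]
eef_rot: [[0.999, 0.046, 0.0], [0.046, -0.999, 0.001], [0.0, -0.001, -1.0]]
wrist_force: [-1.8, 1.9, 12.6]
width: 0.1
gripper_force: 5.2
```

Emit:
apply_moves([
  [[0,0,-0.001,0,0,0,1],[0,0,-0.003,0,0,0,1],[0,0,-0.005,0,0,0,1],[0,0,-0.0075,0,0,0,1],[0,0,-0.01,0,0,0,1],[0,0,-0.0125,0,0,0,1],[0,0,-0.015,0,0,0,1],[0,0,-0.0175,0,0,0,1],[0,0,-0.02,0,0,0,1],[0,0,-0.022,0,0,0,1]],
])

```text
clock: 30.3
tcp_pos: [467.4, -23.4, 255.4]
eef_rot: [[0.999, 0.046, 0.0], [0.046, -0.999, 0.0], [0.0, -0.0, -1.0]]
wrist_force: [0.5, -4.0, 3.4]
width: -0.2
gripper_force: 2.0
```

Emit:
apply_moves([
  [[0,0,-0.002,0,0,0,1],[0,0,-0.004,0,0,0,1],[0,0,-0.006,0,0,0,1],[0,0,-0.008,0,0,0,1],[0,0,-0.01,0,0,0,1],[0,0,-0.012,0,0,0,1],[0,0,-0.014,0,0,0,1],[0,0,-0.0155,0,0,0,1],[0,0,-0.017,0,0,0,1],[0,0,-0.0185,0,0,0,1]],
])

```text
clock: 31.55
tcp_pos: [467.2, -23.2, 273.6]
eef_rot: [[0.999, 0.046, -0.001], [0.046, -0.999, 0.0], [-0.001, -0.0, -1.0]]
wrist_force: [-0.5, 0.5, 0.1]
width: -0.2
gripper_force: 0.0
```

Emit:
apply_moves([
  [[0,0,-0.002,0,0,0,1],[0,0,-0.004,0,0,0,1],[0,0,-0.008,0,0,0,1],[0,0,-0.014,0,0,0,1],[0,0,-0.02,0,0,0,1],[0,0,-0.03,0,0,0,1],[0,0,-0.04,0,0,0,1],[0,0,-0.06,0,0,0,1],[0,0,-0.08,0,0,0,1],[0,0,-0.08,0,0,0,1]],
])

```text
clock: 32.8
tcp_pos: [467.8, -23.5, 355.0]
eef_rot: [[0.999, 0.046, 0.003], [0.046, -0.999, 0.001], [0.003, -0.0, -1.0]]
wrist_force: [0.2, -0.1, -0.5]
width: 0.3
gripper_force: 0.0
```

```bash
python3 - <<'E'
from h import *
print(sense()['clock'])
im=capture('scene')
cv2.imwrite('pics/s3c.png',cv2.resize(im[165:305,190:335],(621,600),interpolation=2))
E
```

```text
32.8
```

View pics/s3c.png

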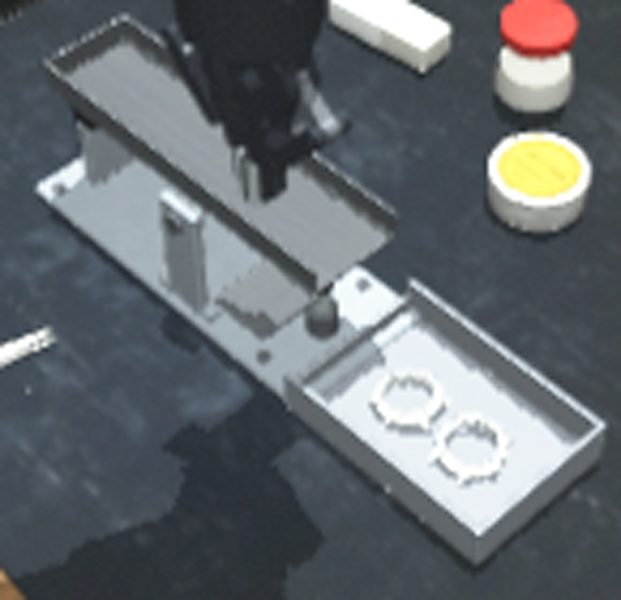

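The tray is back level, both cases lie in the dish at (408,400) and (475,450), and the gripper is clear.

```bash
python3 -c "
from bench import *
print(job_done())"
```

```text
the job is handed in; nothing more can be done
None
```

I handed the job in with both watch cases in the catch dish, after holding the tray on its stop at about 13 N for roughly 2 s, easing it back to level, and leaving the rest of the bench alone; the hand-in gave no verdict.

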